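# Square a mould block to the fence

## Robot

A 6-joint arm with a two-finger parallel gripper is mounted at the origin on the work surface. World frame = base frame: x ahead of the robot, y to its left, z up, the work surface at z = 0. Lengths are in mm, angles in degrees, forces in N, time in s.
With the tool pointing down it reaches from about 275 to 825 mm from the base axis. Payload 4.9 kg.
Tool frame: the origin (TCP) lies midway between the tips of the shut fingers; the grasp point (between the pads) lies 19 mm behind it; z points along the fingers, y is the line along which they close (so a half turn about z gives the same grasp; the last joint's range is limited). The gripper opens to 85 mm and grips with 20 to 120 N. Pads are 22 mm wide; open, the fingers measure 114 mm over their backs; the gripper's body (76 mm by 85 mm) begins 54 mm behind the grasp point. The pads swing forward as they close: fully open they stand 13 mm farther back than shut.
Start: joints at [-82.976, 18.69, -11.035, 60.275, 0, 82.311], TCP at [139.704, -531.979, 231.281] pointing down, gripper open.
Joint ranges: [-152.03, 152.03], [-55.5, 102.48], [-74.3, 77.21], [-110.64, 120.58], [-84.22, 78.4], [-180, 180]. Speed limits (degrees/s): [147.25, 147.25, 180, 180, 180, 180].

## Interface

Orientations are given as [roll, pitch, yaw] about the fixed x, y, z axes, in that order (R = Rz(yaw) Ry(pitch) Rx(roll)).
In Python, from bench import * gives the robot as it stands. The module is installed in compiled form; this text tells all that it offers.
- The arm moves only by the shell command python3 -m inch 'ROWS' [OPENING] [FORCE]. ROWS is JSON, one flat list of numbers, 6 for each row, row after row: the shift along the world's x, y, z each as a share of 1 m, from -1 to 1, then the turn, a rotation vector about the world's x, y, z each as a share of 4 degrees, from -1 to 1. A call has 1 to 20 rows; each row shifts and turns the commanded pose from where the row before left it; what a row does not reach is not made up. A row lasts 1/8 s, in which the tool goes at most 62.5 mm and 10.7 degrees, less where a joint would pass 70% of its speed; a pose out of reach is approached as far as the arm can. A call with a number of a shift or a turn outside -1 to 1 is refused whole. A call with a gripper value outside its range is refused whole. OPENING is the gripper's target within -1 to 1 (fully open at 1, half-way at 0, shut at -1), set as the call begins (- or left out, the last holds). The fingers move at their own pace and stop on an object; FORCE is the grip in N (left out, the last holds). Time passes only in rows, so rows that do not move let the fingers close. It gives the time, the measured TCP pose, the force, the opening and the grip force at its end, in the units of the state.
- state(): the state, without advancing time (a new reading comes with each control period).
- read_camera(name): name is "scene" or "top" or "wrist"; returns a dict with "image" (384x512x3 uint8, red, green, blue), "K" (3x3 intrinsics, pixels), "dist" ([k1, k2, p1, p2, k3] as OpenCV has them; the pictures are not rectified), "cam_to_world" (4x4, takes a point from camera to world coordinates). Camera axes: x right, y down, z forward; pixel columns grow to the right and rows downward; lengths in mm; the calibration is good to about 2 mm. A picture is of the moment at which its call begins. There is no depth.
- hand_in(): hands the job in; it is judged then, once.
Trained networks look in a picture, given as the dict that the camera call returned (one of the last four; its "shot" number tells which), for a name from the list of things; names that differ only in an ending like _2 or _b are one class to them, and where a whole thing is asked for, a point or a joint stands for the part that bears it (a point fixed in the world has none). Each returns a list of dicts, best first, with "p" (0 to 1); they miss things now and then, are a little off and sometimes report something else, mostly with a low value. They report only what shows in the picture. A call takes as long as a camera call. They do not tell look-alikes from the thing itself.
- recognise(query, picture): "bbox" ([centre column, centre row, width, height] in pixels, round what is visible of it).
- outline_of(query, picture): "mask" (384x512 bool, what is visible of it) and "bbox" ([centre column, centre row, width, height] in pixels, round what is visible of it).
The state is a dict: "t": time; "joint_positions": joint angles; "qd": joint speeds; "joint_torque": joint torques, N m; "tcp_pos": TCP position; "orientation": TCP orientation; "contact_force": force on the tool from outside, world axes, zero at the start; "torque": the same for the moment, N m; "gripper_width": finger opening in mm; "gripper_force": force on a finger pad.
Only numpy, scipy, OpenCV 4.12 (cv2) and the standard library are available. Lean on these libraries where they do the work, as an engineer would, in place of code of your own. Each camera call takes 0.05 s, during which the arm holds its last target. There are 200 camera calls.

## Task

Without gripping or lifting it, walk the heavy aluminium mould block round on the spot (within about half its own length of where it stands), pushing its corners in turn with the fingertips, until one of its two long sides squarely faces the steel fence while the block still stands clear of it. Then push the block straight home, so that the whole of that long side lies flush against the fence, and leave it there; do not disturb the other things on the bench.

Things in the scene. Friction and masses are not known exactly. Their poses are not given: they have to be found in the camera images.
- block: Mould block: aluminium, 130 mm long, 90 wide, 30 high, about 0.9 kg, flat and loose on the bench; dark cavities and four pin holes drawn on its smooth top. Origin at the centre of its underside; x axis across the width, y along the length, z up: the long sides are the faces at x = -45 and +45 mm, and either may go to the fence. Sliding it takes about 3.5 to 7 N; it stays where it is left.
- fence: Fence: straight steel bar fixed to the bench, 300 mm long, 18 thick, 26 high; two feet reach 47 mm behind its front face. Origin on the bench at the middle of the front face (towards robot and block); y axis along the face (y = -150 to +150 mm), x axis into the bar, away from the block, z up. With the block home its centre is 45 mm in front of the face.
- cube: Bystander: black printed test cube, 30 mm each way, loose. Origin at the centre of its underside.
- collar: Bystander: grey printed ring lying flat, 48 mm outside, 26 mm inside diameter, 22 mm high, loose. Origin at the centre of its underside.
- scraper: Bystander: hand scraper lying flat, about 155 mm long along its x axis (from x = -95 mm, black handle, to x = +60 mm, steel blade), 32 mm wide, 16 mm high, loose. Origin on the bench below it.
- cutters: Bystander: flush cutters lying flat, about 120 mm long along their x axis (blue handles from x = -88 mm, steel jaws to x = +32 mm), about 50 mm wide, 11 mm high, loose. Origin on the bench below them.
- bracket: Bystander: orange printed L bracket, 50 x 30 mm foot and 40 mm high, loose, behind the fence. Origin at the centre of its underside.
- glue: Bystander: small upright round jar, 30 mm diameter, 50 mm high, loose, behind the fence. Origin at the centre of its underside.
There are look-alikes about, which are no part of the job. Several things look just like the block: the one meant starts farthest to the robot's right.

How it is judged:
By the outcome, as a careful person would: the job done as asked, in the order asked, and still so for the second after the job is handed in, with the robot touching nothing.
It also fails if it takes over 72 s, if anything falls off the work surface, if the arm or the gripper's body presses on something with over 40 N, if the wrist force passes 120 N, or if a joint passes its speed limit or range.

## Working session

There is one attempt and no reset: what is moved stays moved. The work goes in short steps, Python scripts to look and compute and a shell command to move; the robot and the scene stay as the last step left them, time stands still between calls to the robot, and variables do not carry over. Pictures are saved under pics/ and viewed, at most 10 in all, crops included, and the job is handed in when it is done.

```bash
mkdir -p pics; cat > h.py <<'E'
from bench import *
import numpy as np, cv2
def ray(cam,px,z):
    px=np.array(px,float).reshape(-1,1,2)
    n=cv2.undistortPoints(px,cam["K"],np.array(cam["dist"],float)).reshape(-1,2)
    T=np.array(cam["cam_to_world"]);d=np.c_[n,np.ones(len(n))]@T[:3,:3].T
    o=T[:3,3];return o+d*((z-o[2])/d[:,2])[:,None]
def proj(cam,P):
    T=np.linalg.inv(np.array(cam["cam_to_world"]));P=np.array(P,float).reshape(-1,3)
    r,_=cv2.Rodrigues(T[:3,:3]);return cv2.projectPoints(P,r,T[:3,3],np.array(cam["K"]),np.array(cam["dist"],float))[0].reshape(-1,2)
def save(cam,name,crop=None,s=1):
    im=cam["image"][...,::-1]
    if crop: a,b,c,d=crop; im=im[b:d,a:c]
    cv2.imwrite("pics/"+name,cv2.resize(im,None,fx=s,fy=s,interpolation=cv2.INTER_CUBIC))
E
python3 - <<'E'
from h import *
np.set_printoptions(precision=1,suppress=True)
t=read_camera("top");s=read_camera("scene")
a=np.hstack([t["image"],s["image"]])[...,::-1]
cv2.imwrite("pics/a_top.png",cv2.resize(t["image"][...,::-1],(800,600),interpolation=cv2.INTER_CUBIC))
save(s,"a_scene.png")
for q in ["block","fence","cube","collar","scraper","cutters","bracket","glue"]:
    for r in outline_of(q,t)[:5]:
        c=cv2.minAreaRect(np.argwhere(r["mask"])[:,::-1].astype(np.float32))
        print(q,round(r["p"],2),np.array(r["bbox"]),ray(t,[r["bbox"][:2]],20)[0][:2],"corners",ray(t,cv2.boxPoints(c),30 if q=="block" else 20)[:,:2].round().tolist())
print(t["cam_to_world"]); print(state())
E
```

```text
block 0.93 [271.6 196.2  45.8  56.7] [558.7  -7.4] corners [[607.0, 64.0], [642.0, -23.0], [520.0, -73.0], [485.0, 14.0]]
block 0.81 [229.9 274.4  54.4  58.5] [355.9  96.9] corners [[331.0, 175.0], [439.0, 102.0], [388.0, 27.0], [280.0, 99.0]]
fence 0.82 [279.8 134.6 117.6  28.3] [720.5 -26.9] corners [[706.0, 123.0], [757.0, 119.0], [732.0, -184.0], [681.0, -179.0]]
fence 0.2 [360.9 164.6  16.5  17.9] [ 644.8 -239.7] corners [[664.0, -211.0], [665.0, -253.0], [620.0, -253.0], [620.0, -211.0]]
cube 0.73 [279.1 135.2 119.9  26.1] [718.9 -25. ] corners [[703.0, 128.0], [754.0, 125.0], [732.0, -180.0], [682.0, -176.0]]
cube 0.51 [198.1 148.3  15.6  13.4] [681.3 186.3] corners [[675.0, 211.0], [700.0, 195.0], [682.0, 167.0], [657.0, 182.0]]
collar 0.65 [360.5 164.9  21.8  20.1] [ 644.  -238.7] corners [[667.0, -211.0], [668.0, -256.0], [620.0, -256.0], [620.0, -211.0]]
scraper 0.78 [181.7 208.   23.4  57.8] [524.5 225.1] corners [[457.0, 261.0], [602.0, 226.0], [594.0, 197.0], [450.0, 232.0]]
scraper 0.63 [272.8 195.2  44.5  58.7] [561.3 -10.5] corners [[606.0, 65.0], [643.0, -21.0], [52
[... 261 characters left out ...]
39.0], [727.0, -25.0]]
glue 0.58 [301.6 126.8  11.   14.9] [742.2 -83.8] corners [[760.0, -64.0], [760.0, -93.0], [723.0, -93.0], [723.0, -64.0]]
[[   0.    -1.     0.1  482.2]
 [  -1.    -0.     0.    29.1]
 [  -0.    -0.1   -1.  1256.3]
 [   0.     0.     0.     1. ]]
{'t': 0.5, 'joint_positions': array([-83. ,  18.7, -11. ,  60.3,   0. ,  82.3]), 'qd': array([ 0. , -0. ,  0. , -0.1,  0.1, -0. ]), 'joint_torque': array([ -0. , -44.3,  26.3,   0. ,  -0. ,  -0. ]), 'tcp_pos': array([ 139.7, -532. ,  231.3]), 'orientation': array([-180. ,   -0. ,   14.7]), 'contact_force': array([ 0.5, -0.4, -0.4]), 'torque': array([ 0.1,  0. , -0. ]), 'gripper_force': 0.0, 'gripper_width': 85.35623227686311}
```

View pics/a_top.png

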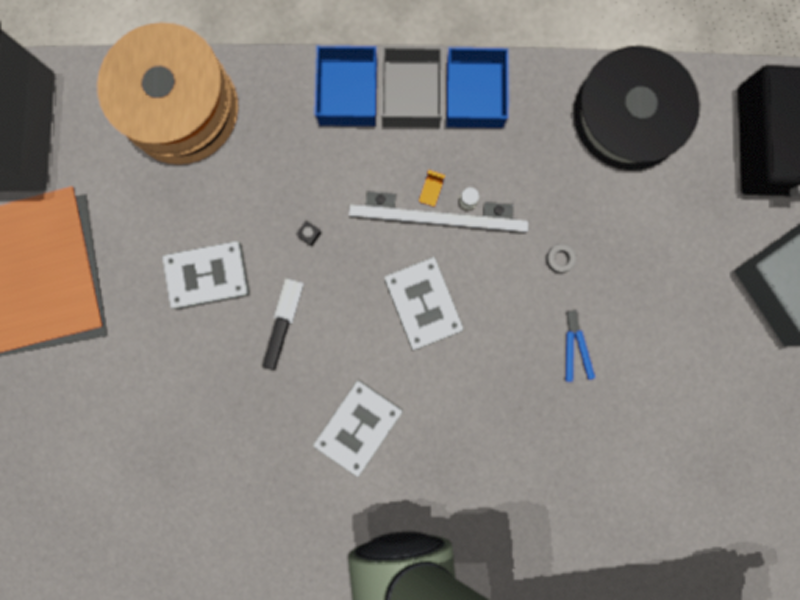

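View pics/a_scene.png

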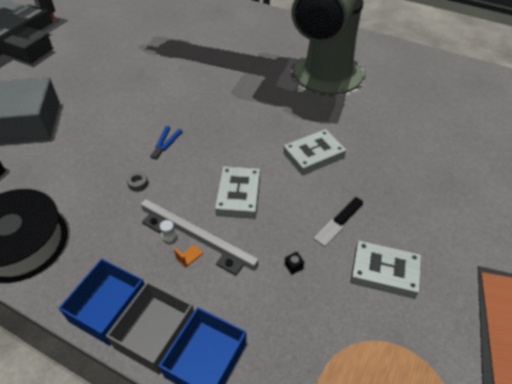

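Three look-alikes in the top view (800x600): (205,275), (358,428) and (424,303). The last is farthest to the robot's right (image right is -y), so it should be the one meant. I'll confirm it in a crop and fit its pose and the fence's.

```bash
cat >> h.py <<'E'
from scipy.optimize import least_squares
def fit(cam,x0,size,z,thr=None,free=(1,1,1),edges=None):
    """fit top-face rectangle (size sx,sy) at height z; pose x,y,yaw(rad), off=box centre offset in x"""
    S=4;g=cv2.cvtColor(cam["image"],cv2.COLOR_RGB2GRAY)
    L=np.array(size)/2
    def rect(p,grow=0):
        c,s=np.cos(p[2]),np.sin(p[2])
        q=np.array([[-1,-1],[1,-1],[1,1],[-1,1]])*(L+grow)
        return np.c_[q@np.array([[c,s],[-s,c]])+p[:2],np.full(4,z)]
    pol=lambda p,grow=0: proj(cam,rect(p,grow)).astype(np.float32)
    m=np.zeros(g.shape,np.uint8);cv2.fillPoly(m,[pol(x0,14).round().astype(int)],1)
    inn=np.zeros(g.shape,np.uint8);cv2.fillPoly(inn,[pol(x0,-4).round().astype(int)],1)
    out=np.median(g[(m==1)&(cv2.dilate(inn,np.ones((5,5)))==0)]);hi=np.percentile(g[inn==1],65)
    t=thr or (float(out)+float(hi))/2
    G=cv2.resize(np.where(m==1,g,int(out)).astype(np.uint8),None,fx=S,fy=S,interpolation=cv2.INTER_CUBIC)
    cs=cv2.findContours((G>t).astype(np.uint8),cv2.RETR_EXTERNAL,cv2.CHAIN_APPROX_NONE)[0]
    c=max(cs,key=cv2.contourArea).reshape(-1,2);pts=(c+.5)/S-.5
    f=lambda p:[cv2.pointPolygonTest(pol(p).reshape(-1,1,2),(float(a),float(b)),True) for a,b in pts[::2]]
    r=least_squares(f,x0,loss="soft_l1",f_scale=.4,x_scale=[1,1,.01],diff_step=[1e-3,1e-3,1e-3])
    return r.x,np.sqrt(np.mean(r.fun**2)) if r.fun is not None else 0,pol(r.x)
E
python3 - <<'E'
from h import *
t=read_camera("top")
im=cv2.resize(t["image"][...,::-1],None,fx=4,fy=4,interpolation=cv2.INTER_CUBIC)
for n,x0,sz,z in [("block",[563,-5,np.radians(22.3-90)],(90,130),30),("fence",[700,-27,np.radians(-4.7)],(18,300),26)]:
    p,e,q=fit(t,x0,sz,z);print(n,p[:2].round(1),np.degrees(p[2]).round(2),"rms",e)
    if n=="fence":
        f=p[:2]-9*np.array([np.cos(p[2]),np.sin(p[2])]);print("front mid",f)
    cv2.polylines(im,[((q+.5)*4).round().astype(int)],True,(0,0,255),1)
cv2.imwrite("pics/b.png",im[420:1020,800:1500])
E
```

```text
block [564.9  -5.2] -67.6 rms 0.4649731743605478
fence [708.4 -28.2] -4.4 rms 0.3613372516093985
front mid [699.39590986 -27.52296214]
```

View pics/b.png

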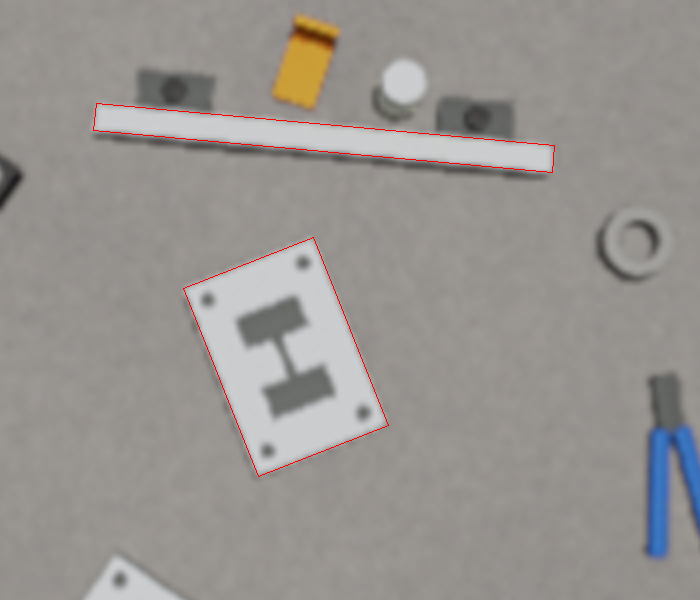

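The crop confirms it: my target is the rightmost block, at crop (286,357), square-on fit good. Its pose is (565,-5), yaw -67.6°. The fence front middle is (699,-27.5), yaw -4.4°, so it needs +63° of turn (counter-clockwise). I move above the right side of its far end with the fingers shut.

```bash
python3 -m inch '[0.0358,0.0341,0,0,0,0, 0.0358,0.0341,0,0,0,0, 0.0358,0.0341,0,0,0,0, 0.0358,0.0341,0,0,0,0, 0.0358,0.0341,0,0,0,0, 0.0358,0.0341,0,0,0,0, 0.0358,0.0341,0,0,0,0, 0.0358,0.0341,0,0,0,0, 0.0358,0.0341,0,0,0,0, 0.0358,0.0341,0,0,0,0, 0.0358,0.0341,0,0,0,0, 0.0358,0.0341,0,0,0,0, 0.0358,0.0341,0,0,0,0, 0.0358,0.0341,0,0,0,0, 0,0,-0.04,0,0,0, 0,0,-0.04,0,0,0, 0,0,-0.04,0,0,0, 0,0,-0.04,0,0,0]' -1 20
```

```text
t: 2.8
tcp_pos: [641.0, -54.5, 70.1]
orientation: [180.0, -0.0, 14.7]
contact_force: [0.8, 0.9, 0.3]
gripper_width: 0.2
gripper_force: 0.0
```

```bash
python3 -m inch '[0,0,-0.029,0,0,0, 0,0,-0.028,0,0,0, -0.0014,0.0035,0,0,0,0, -0.0014,0.0035,0,0,0,0, -0.0014,0.0035,0,0,0,0, -0.0014,0.0035,0,0,0,0, -0.0022,0.0038,0,0,0,0, -0.0022,0.0038,0,0,0,0, -0.0022,0.0038,0,0,0,0, -0.0022,0.0038,0,0,0,0, -0.0022,0.0038,0,0,0,0, -0.0031,0.0031,0,0,0,0, -0.0031,0.0031,0,0,0,0, -0.0031,0.0031,0,0,0,0, -0.0031,0.0031,0,0,0,0, -0.0031,0.0031,0,0,0,0]'
cat > look.py <<'E'
from h import *
import sys
x0=[float(a) for a in sys.argv[1:4]]
t=read_camera("top");x0[2]=np.radians(x0[2])
p,e,q=fit(t,x0,(90,130),30);print("block",p[:2].round(1),np.degrees(p[2]).round(2),"rms",round(e,2))
a=np.radians(-4.4);d=p[:2]-np.array([699.4,-27.5]);print("in fence frame",d@[np.cos(a),np.sin(a)],d@[-np.sin(a),np.cos(a)],"yaw err",np.degrees(p[2])+4.4)
s=state();print(s["tcp_pos"].round(1),s["contact_force"].round(1))
im=cv2.resize(t["image"][...,::-1],None,fx=4,fy=4,interpolation=cv2.INTER_CUBIC)
cv2.polylines(im,[((q+.5)*4).round().astype(int)],True,(0,0,255),1)
if len(sys.argv)>4: cv2.imwrite("pics/"+sys.argv[4],im[420:1020,750:1500])
E
python3 look.py 555 5 -45 c.png
```

```text
t: 4.8
tcp_pos: [611.4, -6.5, 15.5]
orientation: [179.9, -0.3, 14.7]
contact_force: [5.1, -1.0, -0.3]
gripper_width: -0.1
gripper_force: 2.3
block [537.9  -3.8] -54.91 rms 6.6
in fence frame -162.87023337255982 11.255802779865759 yaw err -50.508339016726936
[610.8  -5.9  15.4] [ 5.2 -0.6  1.3]
```

View pics/c.png

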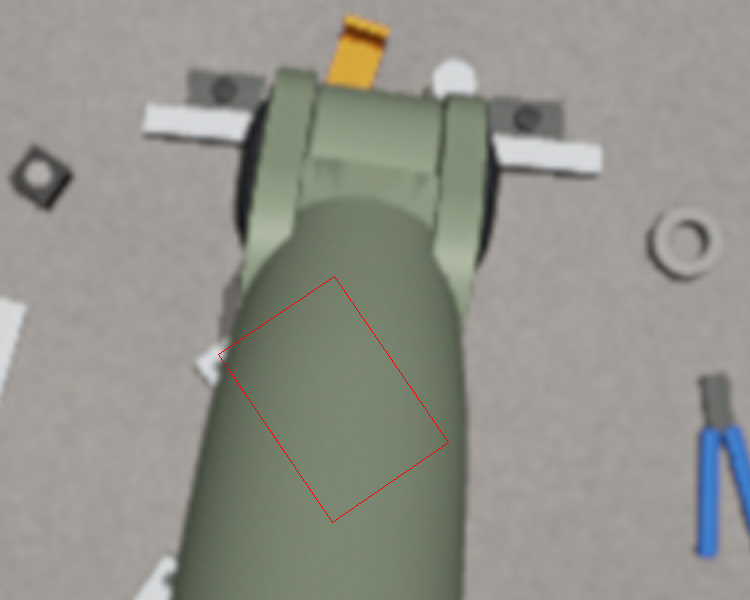

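The crop shows the arm hiding the block, with only one corner visible at (205,362). I back off, lift and swing to the left side, where the next push begins, then look.

```bash
python3 -m inch '[0.006,-0.006,0,0,0,0, 0.004,-0.004,0.02,0,0,0, 0,0,0.035,0,0,0, 0,0,0.035,0,0,0, -0.025,0.032,0,0,0,0, -0.025,0.032,0,0,0,0, -0.025,0.032,0,0,0,0, -0.025,0.032,0,0,0,0, -0.025,0.032,0,0,0,0, -0.025,0.032,0,0,0,0, 0,0.04,0,0,0,0]'; python3 look.py 555 5 -45 d.png
```

```text
t: 6.22
tcp_pos: [467.8, 208.3, 103.8]
orientation: [-179.6, 0.3, 15.5]
contact_force: [0.8, -0.7, 0.6]
gripper_width: -0.0
gripper_force: 0.0
block [537.   10.2] -51.1 rms 1.32
in fence frame -164.83187546678624 25.165316357206816 yaw err -46.69942075515794
[469.8 211.7 104.3] [ 1.3  2.9 -0.2]
```

View pics/d.png

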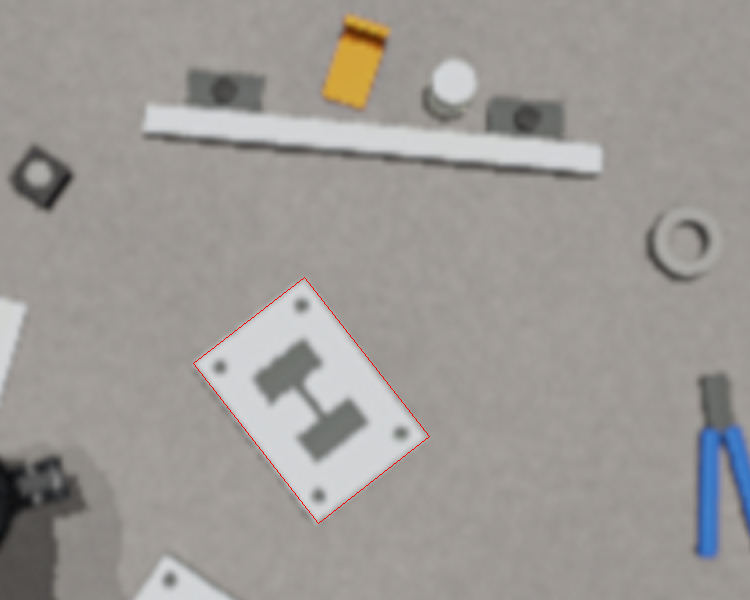

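Turned 16.5°, and the centre shifted 32 mm. Next I push the near-left corner the opposite way, following the corner's own arc so the finger does not slide inward.

```bash
python3 -m inch '[-0.0046,-0.0358,0,0,0,0, -0.0046,-0.0358,0,0,0,0, -0.0046,-0.0358,0,0,0,0, -0.0046,-0.0358,0,0,0,0, -0.0046,-0.0358,0,0,0,0, 0,0,-0.03,0,0,0, 0,0,-0.03,0,0,0, 0,0,-0.03,0,0,0]'; 
python3 -m inch '[0.0027,-0.0033,0,0,0,0, 0.0027,-0.0033,0,0,0,0, 0.0027,-0.0033,0,0,0,0, 0.0011,-0.0043,0,0,0,0, 0.0011,-0.0043,0,0,0,0, 0.0011,-0.0043,0,0,0,0, 0.0011,-0.0043,0,0,0,0, 0.0021,-0.0039,0,0,0,0, 0.0021,-0.0039,0,0,0,0, 0.0021,-0.0039,0,0,0,0, 0.0021,-0.0039,0,0,0,0, 0.0028,-0.0034,0,0,0,0, 0.0028,-0.0034,0,0,0,0, 0.0028,-0.0034,0,0,0,0, 0.0028,-0.0034,0,0,0,0, 0,0,0,0,0,0]'
```

```text
t: 7.28
tcp_pos: [447.7, 28.3, 13.4]
orientation: [-179.6, 0.1, 15.4]
contact_force: [0.4, 0.3, 0.1]
gripper_width: 0.1
gripper_force: 0.0
t: 9.28
tcp_pos: [479.1, -28.2, 14.2]
orientation: [-179.6, 0.1, 15.4]
contact_force: [-5.0, 1.3, 3.2]
gripper_width: 0.2
gripper_force: 2.5
```

```bash
python3 -m inch '[-0.006,0.006,0,0,0,0, -0.004,0.004,0.02,0,0,0, 0,0,0.035,0,0,0, 0,0,0.035,0,0,0, 0.022,-0.035,0,0,0,0, 0.022,-0.035,0,0,0,0, 0.022,-0.035,0,0,0,0, 0.022,-0.035,0,0,0,0, 0.022,-0.035,0,0,0,0, 0.022,-0.035,0,0,0,0]'; python3 look.py 555 -10 -25 e.png
```

```text
t: 10.52
tcp_pos: [603.4, -229.4, 104.5]
orientation: [-179.7, -0.0, 15.4]
contact_force: [0.8, 0.0, 0.4]
gripper_width: -0.1
gripper_force: 0.0
block [551.2  -1.5] -20.18 rms 0.45
in fence frame -149.783206950164 14.51903254237453 yaw err -15.775380319842776
[ 606.3 -234.5  104.8] [ 4.6 -3.9  0.5]
```

View pics/e.png

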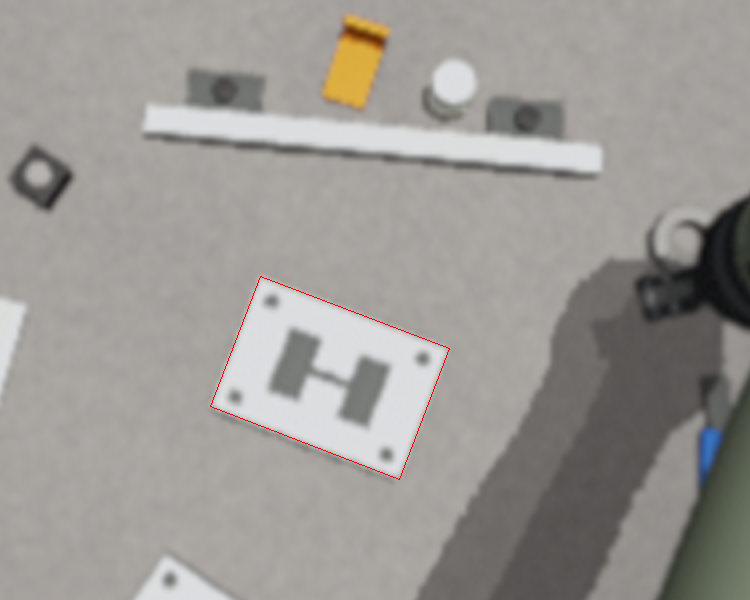

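Now 31° more, the centre is 14 mm from where it started, and 15.8° remain. One more push on the near-right corner, with the tool turned to the fence's yaw on the way.

```bash
python3 -m inch '[-0.0235,0.0352,0,0,0,-0.825, -0.0235,0.0352,0,0,0,-0.825, -0.0235,0.0352,0,0,0,-0.825, -0.0235,0.0352,0,0,0,-0.825, -0.0235,0.0352,0,0,0,-0.825, -0.0235,0.0352,0,0,0,-0.825, 0,0,0,0,0,0, 0,0,-0.0305,0,0,0, 0,0,-0.0305,0,0,0, 0,0,-0.0305,0,0,0]'; 
python3 -m inch '[0.004,-0.0015,0,0,0,0, 0.004,-0.0015,0,0,0,0, 0.004,-0.0015,0,0,0,0, 0.0034,-0.0029,0,0,0,0, 0.0034,-0.0029,0,0,0,0, 0.0034,-0.0029,0,0,0,0, 0.0034,-0.0029,0,0,0,0, 0.0034,-0.0029,0,0,0,0, 0.0034,-0.0029,0,0,0,0, 0,0,0,0,0,0]'
```

```text
t: 11.82
tcp_pos: [463.0, -17.5, 12.3]
orientation: [-179.7, -0.2, -4.4]
contact_force: [0.4, 1.6, -0.3]
gripper_width: 0.1
gripper_force: 0.0
t: 13.08
tcp_pos: [491.0, -38.0, 12.3]
orientation: [-179.6, 0.3, -4.4]
contact_force: [-5.2, 0.5, 3.6]
gripper_width: -0.2
gripper_force: 2.5
```

```bash
python3 -m inch '[-0.008,0.004,0,0,0,0, -0.006,0.002,0.02,0,0,0, 0,0,0.035,0,0,0, 0,0,0.035,0,0,0, 0,-0.033,0,0,0,0, 0,-0.033,0,0,0,0, 0,-0.033,0,0,0,0, 0,-0.033,0,0,0,0, 0,-0.033,0,0,0,0, 0,-0.033,0,0,0,0]'; python3 look.py 560 -8 -5
```

```text
t: 14.32
tcp_pos: [479.6, -231.3, 102.9]
orientation: [-179.6, -0.0, -4.4]
contact_force: [1.2, -0.3, -1.1]
gripper_width: -0.0
gripper_force: 0.0
block [556.3  -3.3] -11.53 rms 0.49
in fence frame -144.51511007033247 13.174444433230796 yaw err -7.129198572147736
[ 480.2 -235.6  103.2] [ 1.3 -3.9 -0.2]
```

```bash
python3 -m inch '[0.0003,0.0321,0,0,0,0, 0.0003,0.0321,0,0,0,0, 0.0003,0.0321,0,0,0,0, 0.0003,0.0321,0,0,0,0, 0.0003,0.0321,0,0,0,0, 0.0003,0.0321,0,0,0,0, 0,0,0,0,0,0, 0,0,-0.03,0,0,0, 0,0,-0.03,0,0,0, 0,0,-0.03,0,0,0]'; 
python3 -m inch '[0.0046,-0.0009,0,0,0,0, 0.0046,-0.0009,0,0,0,0, 0.0037,-0.0026,0,0,0,0, 0.0037,-0.0026,0,0,0,0, 0.0037,-0.0026,0,0,0,0, 0,0,0,0,0,0]'
python3 -m inch '[-0.008,0.004,0,0,0,0, -0.006,0.002,0.02,0,0,0, 0,0,0.035,0,0,0, 0,0,0.035,0,0,0, 0,-0.033,0,0,0,0, 0,-0.033,0,0,0,0, 0,-0.033,0,0,0,0, 0,-0.033,0,0,0,0, 0,-0.033,0,0,0,0, 0,-0.033,0,0,0,0]'; python3 look.py 560 -8 -5
```

```text
t: 15.62
tcp_pos: [481.8, -38.5, 12.2]
orientation: [-179.7, -0.1, -4.4]
contact_force: [-1.2, -0.7, 0.2]
gripper_width: 0.0
gripper_force: 0.0
t: 16.38
tcp_pos: [501.4, -47.5, 13.3]
orientation: [-179.6, 0.0, -4.4]
contact_force: [-4.8, -0.7, 2.9]
gripper_width: 0.1
gripper_force: 2.2
t: 17.62
tcp_pos: [488.4, -240.5, 103.3]
orientation: [-179.7, -0.1, -4.4]
contact_force: [0.6, 0.2, 0.3]
gripper_width: -0.1
gripper_force: 0.0
block [561.3  -4.5] -4.07 rms 0.51
in fence frame -139.49676197381075 12.363922810703066 yaw err 0.3260116377365465
[ 488.9 -244.8  103.6] [ 1.  -3.2  0.6]
```

The long side is now square to the fence (0.3°), with the centre 4 mm from its start and about 95 mm short of home. I open the fingers for a two-point straight push.

```bash
python3 -m inch '[0.0002,0.0302,0,0,0,0, 0.0002,0.0302,0,0,0,0, 0.0002,0.0302,0,0,0,0, 0.0002,0.0302,0,0,0,0, 0.0002,0.0302,0,0,0,0, 0.0002,0.0302,0,0,0,0, 0.0002,0.0302,0,0,0,0, 0.0002,0.0302,0,0,0,0, 0,0,0,0,0,0, 0,0,-0.0255,0,0,0, 0,0,-0.0255,0,0,0, 0,0,-0.0255,0,0,0, 0,0,-0.0255,0,0,0, 0,0,0,0,0,0]' 1; python3 look.py 561 -4.5 -4.1 f.png
```

```text
t: 19.42
tcp_pos: [488.0, 2.0, -0.4]
orientation: [-179.6, 0.2, -4.4]
contact_force: [0.2, -0.5, 0.2]
gripper_width: 85.6
gripper_force: 0.0
block [557.4  -4.7] -3.3 rms 6.55
in fence frame -143.3182179880902 11.8087441563783 yaw err 1.0974773329685665
[488.9   1.9   0.6] [-0.9 -0.  -0.2]
```

```bash
python3 -m inch '[0.005,-0.0004,0,0,0,0, 0.005,-0.0004,0,0,0,0, 0.005,-0.0004,0,0,0,0, 0.005,-0.0004,0,0,0,0, 0.005,-0.0004,0,0,0,0, 0.005,-0.0004,0,0,0,0, 0.005,-0.0004,0,0,0,0, 0.005,-0.0004,0,0,0,0, 0.005,-0.0004,0,0,0,0, 0.005,-0.0004,0,0,0,0, 0.005,-0.0004,0,0,0,0, 0.005,-0.0004,0,0,0,0, 0.005,-0.0004,0,0,0,0, 0.005,-0.0004,0,0,0,0, 0.005,-0.0004,0,0,0,0, 0.005,-0.0004,0,0,0,0, 0.005,-0.0004,0,0,0,0, 0.005,-0.0004,0,0,0,0, 0.005,-0.0004,0,0,0,0, 0,0,0,0,0,0]'
python3 -m inch '[0.003,-0.0002,0,0,0,0, 0.003,-0.0003,0,0,0,0, 0,0,0,0,0,0]'
python3 -m inch '[0.002,-0.0002,0,0,0,0, 0.002,-0.0001,0,0,0,0, 0,0,0,0,0,0]'
```

```text
t: 21.98
tcp_pos: [581.3, -4.7, 0.1]
orientation: [-179.6, 0.3, -4.4]
contact_force: [-6.4, 1.0, 2.4]
gripper_width: 85.5
gripper_force: 3.1
t: 22.35
tcp_pos: [586.7, -5.1, 0.1]
orientation: [-179.6, 0.4, -4.4]
contact_force: [-7.4, 0.6, 3.5]
gripper_width: 85.0
gripper_force: 3.8
t: 22.72
tcp_pos: [590.4, -5.4, 0.1]
orientation: [-179.6, 0.4, -4.4]
contact_force: [-7.3, 1.0, 5.0]
gripper_width: 85.1
gripper_force: 4.2
```

```bash
python3 -m inch '[0.002,-0.0002,0,0,0,0, 0.002,-0.0001,0,0,0,0, 0,0,0,0,0,0]'
python3 -m inch '[0.002,-0.0001,0,0,0,0, 0,0,0,0,0,0]'
python3 -m inch '[0.0015,-0.0001,0,0,0,0, 0,0,0,0,0,0]'
```

```text
t: 23.1
tcp_pos: [594.4, -5.7, 0.1]
orientation: [-179.6, 0.4, -4.4]
contact_force: [-8.0, 1.5, 4.4]
gripper_width: 85.2
gripper_force: 4.2
t: 23.35
tcp_pos: [596.2, -5.8, 0.1]
orientation: [-179.6, 0.4, -4.4]
contact_force: [-9.4, -0.1, 5.3]
gripper_width: 85.2
gripper_force: 4.5
t: 23.6
tcp_pos: [597.5, -5.9, 0.1]
orientation: [-179.6, 0.5, -4.4]
contact_force: [-9.1, 0.9, 5.4]
gripper_width: 85.4
gripper_force: 4.7
```

```bash
python3 -m inch '[0.0015,-0.0001,0,0,0,0, 0,0,0,0,0,0]'
python3 -m inch '[0.0015,-0.0001,0,0,0,0, 0,0,0,0,0,0]'
python3 -m inch '[0.001,-0.0001,0,0,0,0, 0,0,0,0,0,0]'
```

```text
t: 23.85
tcp_pos: [599.1, -6.0, 0.1]
orientation: [-179.6, 0.5, -4.4]
contact_force: [-8.9, 1.3, 4.5]
gripper_width: 85.3
gripper_force: 4.6
t: 24.1
tcp_pos: [599.0, -6.0, 0.1]
orientation: [-179.6, 0.6, -4.4]
contact_force: [-13.7, 1.3, 10.3]
gripper_width: 85.5
gripper_force: 6.6
t: 24.35
tcp_pos: [599.0, -6.0, 0.1]
orientation: [-179.6, 0.7, -4.4]
contact_force: [-15.9, 0.9, 12.3]
gripper_width: 85.5
gripper_force: 8.0
```

It has stopped against the fence and the force is rising. I add a slight seating push, then back straight off, lift and look.

```bash
python3 -m inch '[0.0015,-0.0001,0,0,0,0, 0,0,0,0,0,0]'
python3 -m inch '[-0.004,0.0003,0,0,0,0, -0.008,0.0006,0,0,0,0, -0.02,0.0016,0,0,0,0, -0.01,0.0008,0.03,0,0,0, 0,0,0.04,0,0,0, 0,0,0.04,0,0,0, 0,-0.035,0,0,0,0, 0,-0.035,0,0,0,0, 0,-0.035,0,0,0,0, 0,-0.035,0,0,0,0, 0,-0.035,0,0,0,0, 0,-0.035,0,0,0,0, 0,-0.035,0,0,0,0, 0,0,0,0,0,0]'; python3 look.py 656 -12 -4.4 g.png; python3 - <<'E'
from h import *
s=read_camera("scene");save(s,"g2.png",(130,180,270,285),5)
t=read_camera("top");p,e,q=fit(t,[708.4,-28.2,-.0768],(18,300),26);print(p,np.degrees(p[2]),e)
E
```

```text
t: 24.6
tcp_pos: [599.0, -6.0, -0.2]
orientation: [-179.6, 0.9, -4.4]
contact_force: [-18.2, 0.8, 13.5]
gripper_width: 85.3
gripper_force: 9.6
t: 26.35
tcp_pos: [565.8, -251.5, 111.1]
orientation: [-179.7, -0.1, -4.6]
contact_force: [0.4, 0.7, 0.1]
gripper_width: 85.5
gripper_force: 0.0
block [665.8 -12.6] -4.51 rms 2.69
in fence frame -34.63512083357749 12.297708160621768 yaw err -0.10907606018549032
[ 565.5 -249.8  110.9] [-0.3  0.7 -0.2]
[ 7.07004587e+02 -2.83651889e+01 -7.52989330e-02] -4.3143110652262004 2.34972311844506
```

View pics/g.png

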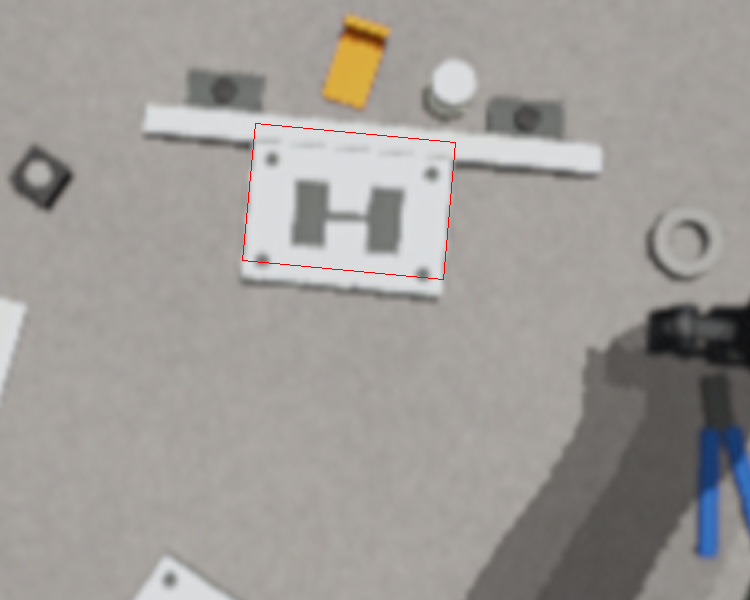

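View pics/g2.png

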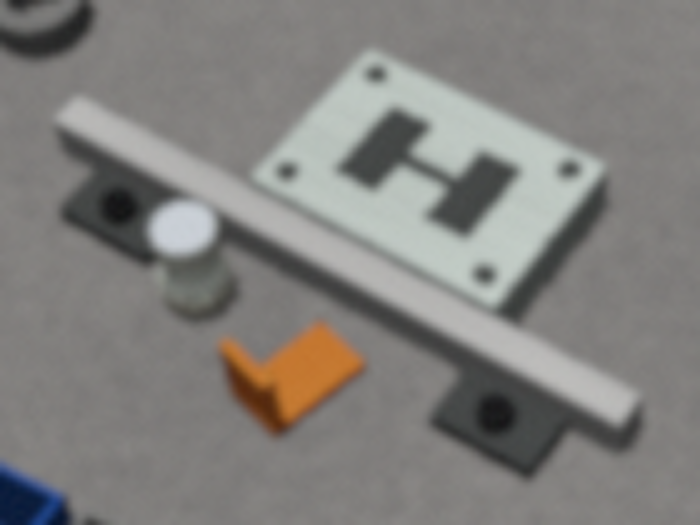

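The overlay fit is void here because the block and bar merge into one bright shape. The pictures still show the block's whole long side against the fence: top crop seam from about (255,137) to (450,157), scene crop edge from (255,180) to (500,305). The bystanders are untouched. The stopping position also matches home: TCP 101.7 mm before the face, which is 90 mm of block plus the finger. I'm handing it in.

```bash
python3 -c "
from bench import *
print(hand_in())"
```

```text
the job is handed in; nothing more can be done
None
```

The mould block was walked round on the spot with fingertip pushes until square to the fence (0.3°), pushed home with its long side flush, and handed in at about 26.5 s; the bystanders in the close-up views are where they stood.

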